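# Start the doughnut warmer

### The arm

A 6-joint arm with a two-finger parallel gripper is mounted at the origin on the work surface. World frame = base frame: x ahead of the robot, y to its left, z up, the work surface at z = 0. Lengths are in mm, angles in rad, forces in N, time in s.
With the tool pointing down it reaches from about 350 to 775 mm from the base axis. Payload 7.3 kg.
Tool frame: the origin (TCP) lies on the front face of the gripper's body, between the roots of the fingers; the fingertips stand 66 mm ahead of it and the grasp point (between the pads) lies 47 mm ahead of it (bot.tip_extent is the distance from the TCP to the fingertips, in mm); z points along the fingers, y is the line along which they close (so a half turn about z gives the same grasp; the last joint's range is limited). The gripper opens to 92 mm and grips with 3 to 60 N. Pads are 19 mm wide; open, the fingers measure 130 mm over their backs; the gripper's body (75 mm by 190 mm) begins 47 mm behind the grasp point.
Start: joints at [1, 0.342, 1.524, -0, 1.275, -0.146], TCP at [216.358, 478.36, 292.241] pointing down, gripper open.
Joint ranges: [-2.53, 2.53], [-0.77, 2.02], [0.04, 2.7], [-1, 4.14], [0.28, 2.66], [-3.11, 3.11]. Speed limits (rad/s): [2.57, 2.57, 3.14, 3.14, 3.14, 3.14].

### API

Orientations are given as [roll, pitch, yaw] about the fixed x, y, z axes, in that order (R = Rz(yaw) Ry(pitch) Rx(roll)).
In Python, from plant import readout, viewer, order, bot gives the robot as it stands.
- The arm moves only by the shell command python3 -m creep 'ROWS'. ROWS is text: rows parted by semicolons, each of 7 numbers parted by spaces: the shift along the world's x, y, z in m, then the turn, a rotation vector about the world's x, y, z in rad, then the opening in per cent of the stroke, from 0 (shut) to 100 (fully open). A call has 1 to 8 rows; each row shifts and turns the commanded pose from where the row before left it; what a row does not reach is not made up. A row lasts 1/12 s, in which the tool goes at most 41.7 mm and 7.16 degrees, less where a joint would pass 70% of its speed; a pose out of reach is approached as far as the arm can. A call is refused whole if a number of a shift passes 0.0417 or a number of a turn 0.125, either way. A call with a gripper value outside its range is refused whole. The fingers move at their own pace and stop on an object; the grip force is fixed at half the most. Time passes only in rows, so rows that do not move let the fingers close. It gives the time, the measured TCP pose, the force, the opening and the grip force at its end, in the units of the state.
- readout.get_obs(): the state, without advancing time (a new reading comes with each control period).
- viewer.capture(name): name is "scene" or "side" or "wrist"; returns the picture (384x512x3 uint8, red, green, blue); there is no depth.
- viewer.camera_info(name): a dict with "fx", "fy", "cx", "cy" (pixels), "D" ([k1, k2, p1, p2, k3] as OpenCV has them; the pictures are not rectified), "origin" and "rotation" of the camera in the world. Camera axes: x right, y up, looking along -z (the intrinsics and any distortion apply to the point x, -y, -z); pixel columns grow to the right and rows downward; lengths in mm; the calibration is good to about 2 mm. A picture is of the moment at which its call begins: read the wrist's pose just before it. camera_info takes no time and is no camera call; for the wrist camera it gives the pose at the moment of the call.
- order.close_job(): hands the job in; it is judged then, once.
The state is a dict: "time": time; "joint_positions": joint angles; "dq": joint speeds; "tau": joint torques, N m; "tool_pos": TCP position; "tcp_rot": TCP orientation; "contact_force": force on the tool from outside, world axes, zero at the start; "moment": the same for the moment, N m; "grip_width": finger opening in mm; "finger_force": force on a finger pad.
Only numpy, scipy, OpenCV 4.12 (cv2) and the standard library are available. Lean on these libraries where they do the work, as an engineer would, in place of code of your own. Each camera call takes 0.05 s, during which the arm holds its last target. There are 200 camera calls.

### The job

Start the doughnut warmer, in this order: push its drawer fully shut, then press the far end of the rocker switch so that it rocks fully over to on, and then press the large round start button fully in and let it come back out. Do not press the small round cancel button, and leave everything else on the counter and on the warmer where it stands: nothing is to be picked up, only pushed and pressed with the fingertips.

Things in the scene. Friction and masses are not known exactly. Their poses are not given: they have to be found in the camera images.
- warmer: Steel counter-top doughnut warmer, fixed; position and yaw vary. x points from its front to its back (away from the robot), y to its left, z up; origin on the counter, in the plane of the drawer's face when shut. Drawer bay on the right: y -250 to +30, x 12 to 302, top 112 mm above the counter. Low control deck on the left: y 35 to 255, x 0 to 112, flat top at 60 mm.
- deck_mid (a point): Middle slot on top of the control deck, 60 mm above the counter; axes as the warmer's. A rocker switch, a large and a small round push button stand in a row along the warmer's y: here and 70 mm to either side. Which stands in which slot varies.
- drawer (a joint): Opening of the warmer's drawer in m: 0 shut, up to 0.15. The drawer slides out along the warmer's -x, starts 60 to 110 mm open, slides with about 2 N of friction plus 4 N per m/s and stays where it is left; it stops hard at 0.
- drawer_front (a point): Centre of the drawer's flat steel outer face, which looks to the warmer's -x; moves with the drawer. The face is 256 mm wide (warmer y) and 76 mm high, from 18 to 94 mm above the counter; no handle stands out of it. Same axes as the warmer.
- rocker_base: Black housing of the rocker switch, 66 mm (x) by 42 mm (y), 14 mm high, fixed on the deck. Origin at the centre of its underside, axes as the warmer's. A paddle 56 mm (x) by 30 mm (y) by 8 mm rocks on an axis along y, 26 mm above the origin, and stands clear above the housing; two ears at the axis, at y = +-18.5 mm, rise to 28 mm.
- rocker (a joint): Angle of the rocker's paddle in rad: 0 is off (the end nearest the robot down, the far end, to the warmer's +x, standing up), 0.44 is on (the far end fully down). It stays where it is left (friction 0.035 N m, about 2 N at the end); starts within 0.04 of off.
- rocker_far (a point): Point on the top face of the rocker's paddle, 20 mm from its axis on the far (warmer +x) half: the place to press. Off it is 34 mm above the rocker housing's underside, fully on about 26 mm.
- start_top (a point): Centre of the top of the START button, the large round one: cap 44 mm across on a round housing 60 mm across and 12 mm high. Its top stands 22 mm above the deck; it travels 6 mm straight down on a spring, 1.5 N to begin and 5 N when fully in, and comes back when let go.
- start (a joint): How far the START button is pressed in, m: 0 out, 0.006 fully in.
- cancel_top (a point): Centre of the top of the CANCEL button, the small round one: cap 22 mm across on a housing 38 mm across, same height, travel and spring as START. To be left alone.
- cancel (a joint): How far the CANCEL button is pressed in, m: 0 out, 0.006 fully in.
- shaker: Bystander: sugar shaker, a glass jar with a steel cap, 48 mm across, 85 mm high, standing on the counter just in front of the control deck. Origin: on its underside, near the middle.
- mug: Bystander: white mug, 76 mm across, 85 mm high, standing on the counter behind the control deck. Origin: on its underside, near the middle.
- doughnut: Bystander: iced doughnut, 86 mm across, 34 mm high, lying on top of the warmer (top at 112 mm). Origin: on its underside, near the middle.
- syrup: Bystander: amber syrup bottle, 56 mm across, 170 mm high, standing on top of the warmer. Origin: on its underside, near the middle.
- tongs: Bystander: steel pastry tongs, about 230 mm long, 22 mm high, lying on the counter to the left, near the robot. Origin: on its underside, near the middle.
- spatula: Bystander: spatula lying on the counter to the left. Origin: on the spatula's underside.
- cup: Bystander: paper cup, 80 mm across, 95 mm high, standing on the counter right of the drawer. Origin: on its underside, near the middle.

How it is judged (in metres and radians):
On the way, in this order (a step that is already met when the one before it is completed fails the run):
1. the drawer is pushed fully shut (within 5 mm) (value of joint drawer below 0.005 m), for 0.2 s.
2. the rocker is fully on (over 0.38 of 0.44 rad) (value of joint rocker above 0.38 rad), for 0.1 s.
3. the start button is pressed fully in (over 4.5 of 6 mm) (value of joint start above 0.0045 m), for 0.05 s.
At the end, for the whole second after the job is handed in: The drawer is shut within 6 mm, the rocker is on (over 0.38 rad), the start and cancel buttons are out (under 1.5 mm) (value of joint drawer below 0.006 m and value of joint rocker above 0.38 rad and value of joint each of start, cancel below 0.0015 m); the robot touches nothing.
It fails at once if the start button is pressed (over 3 mm) before the drawer is shut and the rocker is on (value of joint start above 0.003 m and (value of joint drawer above 0.01 m or value of joint rocker below 0.3 rad)).
It fails at once if the rocker is put on while the drawer is still open (over 10 mm) (value of joint rocker above 0.3 rad and value of joint drawer above 0.01 m).
It fails at once if the cancel button is pressed (over 3 mm) (value of joint cancel above 0.003 m).
It fails at once if a bystander is lifted, carried or shoved (more than 25 mm) or tipped over (distance of any of shaker, mug, doughnut, syrup, tongs, spatula, cup from where it was at the start of the episode above 0.025 m or angle between any of shaker, mug, doughnut, syrup, tongs, spatula, cup's own z axis and vertical above 0.4 rad).
It also fails if it takes over 45 s, if anything falls off the work surface, if the arm or the gripper's body presses on something with over 40 N, if the wrist force passes 120 N, or if a joint passes its speed limit or range.

## Working session

There is one attempt and no reset: what is moved stays moved. The work goes in short steps, Python scripts to look and compute and a shell command to move; the robot and the scene stay as the last step left them, time stands still between calls to the robot, and variables do not carry over. Pictures are saved under pics/ and viewed, at most 10 in all, crops included, and the job is handed in when it is done.

```bash
mkdir -p pics; ls
python3 - <<'E'
from plant import readout, viewer
import cv2
print(readout.get_obs())
for n in("scene","side","wrist"):
    i=viewer.camera_info(n); print(n,i)
    cv2.imwrite(f"pics/{n}0.png",viewer.capture(n)[:,:,::-1])
E
```

```text
pics
{'time': 0.0, 'joint_positions': array([ 9.99993789e-01,  3.42699742e-01,  1.52503189e+00, -3.07263070e-05,
        1.27540064e+00, -1.46020412e-01]), 'dq': array([ 0.00010186, -0.00029812,  0.0013236 , -0.00132548,  0.00067433,
       -0.00210987]), 'tau': array([-1.24036437e-04, -4.31223679e+01, -2.44216937e+01,  7.16327643e-02,
        5.57912013e-02, -8.66563755e-05]), 'tool_pos': array([216.18764898, 478.07492612, 291.55162615]), 'tcp_rot': array([-3.14006514e+00, -1.94948554e-04,  2.71681935e+00]), 'contact_force': array([-0.11708127, -0.39414199, -0.5800526 ]), 'moment': array([0.00678201, 0.02832724, 0.01445675]), 'finger_force': 0.0, 'grip_width': 91.82554750962014}
scene {'fx': 487.6364650611455, 'fy': 487.6364650611455, 'cx': 266.2889764191418, 'cy': 184.61826108792553, 'D': array([-0.17557778,  0.        ,  0.        ,  0.        ,  0.        ]), 'origin': array([1541.3150596 ,  734.14148583,  917.31439777]), 'rotation': array([ 0.9890362 , -0.00379604,  2.1864079 ])}
side {'fx': 378.1623877952688, 'fy': 378.1623877952688, 'cx': 253.9453136510372, 'cy': 191.74084859630108, 'D': array([-0.05355718,  0.        ,  0.        ,  0.        ,  0.        ]), 'origin': array([491.19892987, 715.84253135, 731.104965  ]), 'rotation': array([ 0.8519153 ,  0.01265682, -3.10016   ])}
wrist {'fx': 297.0223995518744, 'fy': 297.0223995518744, 'cx': 256.12238575003494, 'cy': 188.82931910757398, 'D': array([-0.03741337,  0.        ,  0.        ,  0.        ,  0.        ]), 'origin': array([145.11962316, 511.29913371, 383.05578633]), 'rotation': array([-0.29014653,  0.00238126,  1.14583825])}
```

View pics/scene0.png

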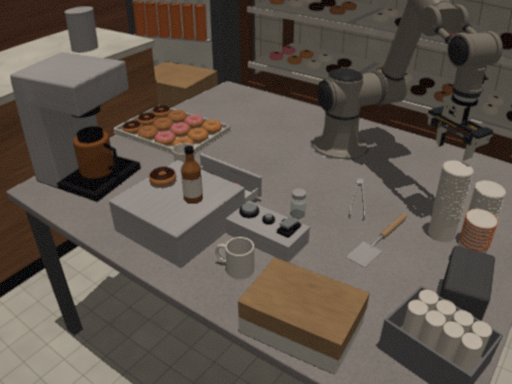

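View pics/side0.png

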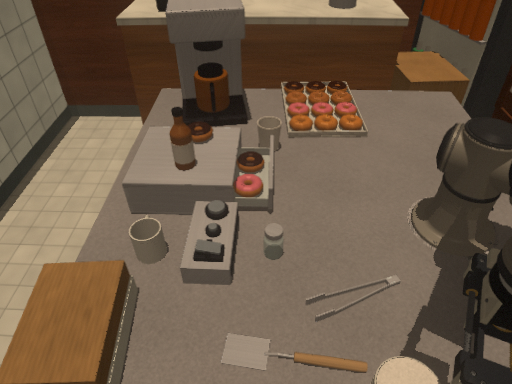

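The rocker is in the left slot (side image about 208,248), the small cancel button is in the middle (213,230), and the large start button is on the right, next to the drawer (216,210). The drawer is open, with its face near x=270. I'll zoom in to get exact pixels.

Run:
```python
import cv2
a=cv2.imread("pics/side0.png")[130:290,120:290]; cv2.imwrite("pics/side_c.png",cv2.resize(a,None,fx=3.75,fy=3.75,interpolation=2))
a=cv2.imread("pics/scene0.png")[140:260,180:320]; cv2.imwrite("pics/scene_c.png",cv2.resize(a,None,fx=5,fy=5,interpolation=2))
```

```text
(no output)
```

View pics/side_c.png

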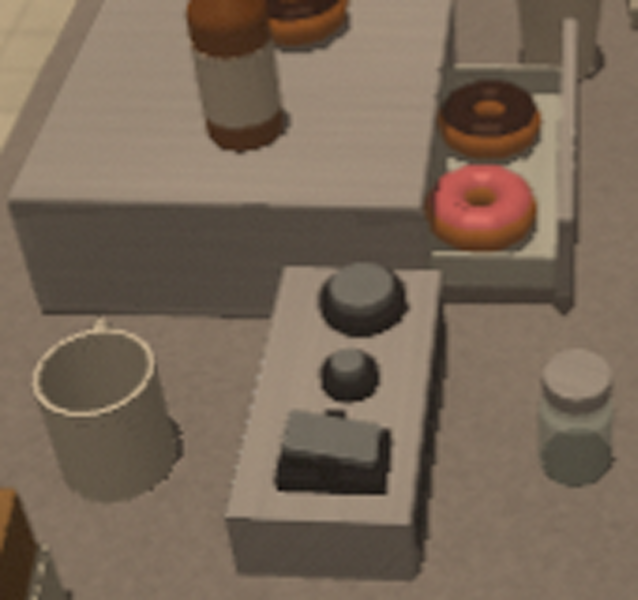

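View pics/scene_c.png

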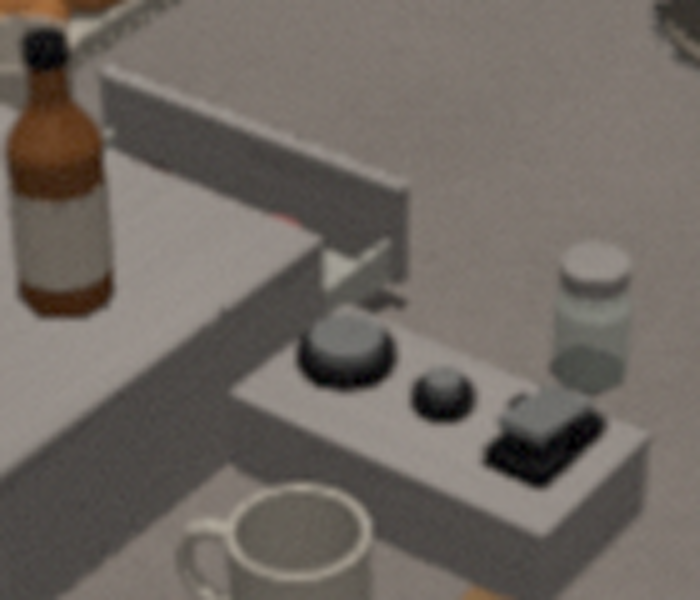

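Both views show the same order. In the side crop, the deck corners are near (285,267), (441,270), (415,523) and (228,518). The start cap is at (362,287), and the drawer face's left top corner is at (577,217). I'll cast these onto planes at known heights and fit the warmer's pose to them.

```bash
cat > h.py <<'E'
import numpy as np, cv2
from scipy.spatial.transform import Rotation as R
from plant import viewer
def cast(n,uv,z):
    c=viewer.camera_info(n); K=np.array([[c['fx'],0,c['cx']],[0,c['fy'],c['cy']],[0,0,1.]])
    x,y=cv2.undistortPoints(np.array([[uv]],float),K,c['D'])[0,0]
    d=R.from_euler('xyz',c['rotation']).apply([x,-y,-1]); o=np.array(c['origin'])
    return (o+d*(z-o[2])/d[2])[:2]
E
python3 - <<'E'
from h import *
S=lambda u,v:((u+.5)/3.75-.5+120,(v+.5)/3.75-.5+130)
C=lambda u,v:((u+.5)/5-.5+180,(v+.5)/5-.5+140)
P=[("side",S(285,267),60,(112,35)),("side",S(441,270),60,(0,35)),("side",S(415,523),60,(0,255)),("side",S(228,518),60,(112,255)),
("side",S(362,285),82,(None,)),("side",S(349,361),82,(None,)),
("scene",C(345,305),60,(0,35)),("scene",C(650,437),60,(0,255)),("scene",C(545,533),60,(112,255)),("scene",C(233,390),60,(112,35)),
("scene",C(346,335),82,(None,)),("scene",C(443,380),82,(None,)),("scene",C(322,238),112,(12,30)),("side",S(425,208),112,(12,30)),
("side",S(577,217),94,"drawerL"),("scene",C(408,188),94,"drawerL"),("scene",C(105,70),94,"drawerR"),("side",S(577,370),85,"shaker"),("scene",C(596,255),85,"shaker")]
W=[];M=[]
for n,uv,z,m in P:
    w=cast(n,uv,z); print(n,m,w.round(1))
    if not isinstance(m,str) and len(m)==2: W.append(w);M.append(m)
W=np.array(W);M=np.array(M,float)
Wc,Mc=W.mean(0),M.mean(0);a=W-Wc;b=M-Mc
yaw=np.arctan2((b[:,0]*a[:,1]-b[:,1]*a[:,0]).sum(),(a*b).sum())
r=np.array([[np.cos(yaw),-np.sin(yaw)],[np.sin(yaw),np.cos(yaw)]])
t=Wc-r@Mc
print("yaw",yaw,"t",t,"\nres",(W-M@r.T-t).round(1).tolist())
for n,uv,z,m in P:
    if isinstance(m,str) or len(m)==1: print(n,m,"in warmer:",(r.T@(cast(n,uv,z)-t)).round(1))
E
```

```text
side (112, 35) [683.5  -9.6]
side (0, 35) [573.6  -9.6]
side (0, 255) [572.6 208.4]
side (112, 255) [683.  208.7]
side (None,) [622.7  30.4]
side (None,) [622.8 100.4]
scene (0, 35) [579.   -8.6]
scene (0, 255) [582.2 210.1]
scene (112, 255) [686.5 207.1]
scene (112, 35) [685.3  -9.9]
scene (None,) [627.6  29.2]
scene (None,) [630.3 100.3]
scene (12, 30) [590.  -16.4]
side (12, 30) [582.7 -14.9]
side drawerL [479.5 -29.3]
scene drawerL [492.1 -23.7]
scene drawerR [ 490.7 -279.7]
side shaker [478.9 106.8]
scene shaker [475.6 105.8]
yaw -0.004234773909709829 t [574.12999118 -45.27089255] 
res [[-2.8, 1.1], [-0.7, 0.7], [-2.6, -1.3], [-4.2, -0.6], [4.7, 1.7], [7.0, 0.4], [-0.7, -2.1], [-0.9, 0.8], [3.7, -1.1], [-3.6, 0.4]]
side (None,) in warmer: [48.2 75.9]
side (None,) in warmer: [ 48.  145.9]
scene (None,) in warmer: [53.1 74.7]
scene (None,) in warmer: [ 55.6 145.9]
side drawerL in warmer: [-94.7  15.5]
scene drawerL in warmer: [-82.1  21.2]
scene drawerR in warmer: [ -82.4 -234.8]
side shaker in warmer: [-95.9 151.6]
scene shaker in warmer: [-99.1 150.7]
```

The warmer is at about (574,-45) with yaw near 0. I'll close the fingers, square up the tool and move above the deck for a wrist view.

```bash
python3 -m creep '0.025 -0.028 0.004 0 0 0.03 0;0.025 -0.028 0.004 0 0 0.03 0;0.025 -0.028 0.004 0 0 0.03 0;0.025 -0.028 0.004 0 0 0.03 0;0.025 -0.028 0.004 0 0 0.03 0;0.025 -0.028 0.004 0 0 0.03 0;0.025 -0.028 0.004 0 0 0.03 0'
python3 -m creep '0.025 -0.028 0.004 0 0 0.03 0;0.025 -0.028 0.004 0 0 0.03 0;0.025 -0.028 0.004 0 0 0.03 0;0.025 -0.028 0.004 0 0 0.03 0;0.025 -0.028 0.004 0 0 0.03 0;0.025 -0.028 0.004 0 0 0.03 0;0.025 -0.028 0.004 0 0 0.03 0;0 0 0 0 0 0 0'
python3 - <<'E'
from plant import readout, viewer
import cv2,json
o=readout.get_obs();i=viewer.camera_info("wrist"); a=viewer.capture("wrist")[:,:,::-1]
print(o['tool_pos'],o['tcp_rot'],i['origin'],i['rotation'])
json.dump({k:(v.tolist() if hasattr(v,'tolist') else v) for k,v in i.items()},open("w1.json","w"))
cv2.imwrite("pics/w1.png",a); cv2.imwrite("pics/w1b.png",cv2.resize(a,None,fx=1.5,fy=1.5,interpolation=2))
E
```

```text
time: 0.73
tool_pos: [392.1, 280.8, 320.3]
tcp_rot: [-3.142, -0.0, 2.928]
contact_force: [0.1, 0.4, -0.1]
grip_width: 49.9
finger_force: 0.0
time: 1.4
tool_pos: [569.8, 81.2, 347.8]
tcp_rot: [-3.14, 0.002, 3.133]
contact_force: [-2.9, 1.0, -1.2]
grip_width: 0.7
finger_force: 0.0
[569.84943087  81.24901714 347.77747213] [-3.13951149e+00  1.75887539e-03  3.13302226e+00] [491.63429741  83.2520288  439.04703207] [-0.29163085  0.00296487  1.56208371]
```

View pics/w1b.png

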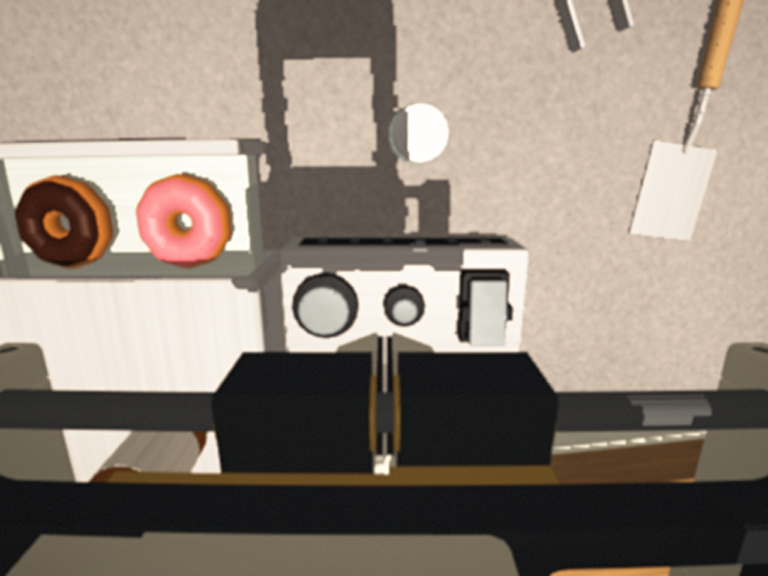

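In the wrist view, the start cap is centred at (326,304), cancel at (405,311) and the paddle at (488,311), with its far end around row 340. The drawer's outer top edge is at row 140, with its corner at (262,141). Next I'll cast these to world positions.

Run:
```python
import json,h
from h import *
w=json.load(open("w1.json")); w['D']=np.array(w['D']); orig=viewer.camera_info
class V: camera_info=staticmethod(lambda n: w if n=="wrist" else orig(n))
h.viewer=V
for l,u,v,z in [("start",326,304,82),("cancel",405,311,82),("padNearL",470,281,82),("padFarL",470,345,100),("padFarR",507,345,100),("padNearR",508,281,82),("ear",511,311,88),("earL",459,311,88),("hous near",486,270,74),
 ("deck nearleft",525,250,60),("deck nearright",287,248,60),("drawer L",262,141,94),("drawer Lmid",100,143,94),("shaker",420,132,85)]:
    print(l,cast("wrist",((u+.5)/1.5-.5,(v+.5)/1.5-.5),z).round(1))
a=lambda u,v:((u+.5)/3.75-.5+120,(v+.5)/3.75-.5+130)
print("syrup",cast("side",a(245,138),112),"doughnut",cast("side",a(307,15),130),"mugtop",cast("side",a(95,370),85))
for p in [(287,412,100),(278,450,100),(386,426,82),(380,462,82)]: print("pad side",cast("side",a(*p[:2]),p[2]).round(1))
```

```text
start [616.6  31.5]
cancel [623.4  98.6]
padNearL [597.2 152.8]
padFarL [647.3 151.9]
padFarR [647.6 182.8]
padNearR [597.4 184.7]
ear [622.  187.4]
earL [621.6 143.6]
hous near [589.9 167.5]
deck nearleft [575.9 203.9]
deck nearright [572.5  -3.3]
drawer L [484.   -8.7]
drawer Lmid [ 483.  -132.1]
shaker [478.6 109.2]
syrup [719.42849883 -89.70915056] doughnut [ 692.4886143  -225.75279067] mugtop [781.55268945 116.2016115 ]
pad side [650.9 160.2]
pad side [651.6 189.4]
pad side [593.8 153.6]
pad side [594.4 181.5]
```

```bash
python3 -m creep '-0.0165 -0.029 -0.0185 0 0 0 0;-0.0165 -0.029 -0.0185 0 0 0 0;-0.0165 -0.029 -0.0185 0 0 0 0;-0.0165 -0.029 -0.0185 0 0 0 0;-0.0165 -0.029 -0.0185 0 0 0 0;-0.0165 -0.029 -0.0185 0 0 0 0;-0.0165 -0.029 -0.0185 0 0 0 0;-0.0165 -0.029 -0.0185 0 0 0 0'
python3 -m creep '0 0 -0.033 0 0 0.008 0;0 0 -0.033 0 0 0 0;0 0 0 0 0 0 0;0 0 0 0 0 0 0'
python3 -m creep '0.015 0 0 0 0 0 0;0.015 0 0 0 0 0 0;0.015 0 0 0 0 0 0;0.015 0 0 0 0 0 0;0.015 0 0 0 0 0 0;0.015 0 0 0 0 0 0'
```

```text
time: 2.12
tool_pos: [433.0, -145.4, 199.6]
tcp_rot: [3.141, 0.0, 3.138]
contact_force: [0.2, -0.3, -0.3]
grip_width: 0.5
finger_force: 0.0
time: 2.45
tool_pos: [433.5, -144.5, 133.6]
tcp_rot: [3.139, -0.004, -3.138]
contact_force: [0.1, -0.4, 0.6]
grip_width: 0.4
finger_force: 0.0
time: 2.95
tool_pos: [525.4, -145.0, 136.7]
tcp_rot: [-3.14, 0.001, -3.137]
contact_force: [-3.1, -1.9, -1.3]
grip_width: 0.6
finger_force: 1.4
```

```bash
python3 -m creep '0.012 0 0 0 0 0 0;0.01 0 0 0 0 0 0;0.006 0 0 0 0 0 0;0.004 0 0 0 0 0 0;0 0 0 0 0 0 0'
python3 -m creep '0.003 0 0 0 0 0 0;0.003 0 0 0 0 0 0;0 0 0 0 0 0 0'
```

```text
time: 3.37
tool_pos: [557.4, -145.1, 135.7]
tcp_rot: [-3.141, 0.002, -3.137]
contact_force: [0.3, 0.4, 0.2]
grip_width: 0.5
finger_force: 0.0
time: 3.62
tool_pos: [562.2, -145.5, 134.5]
tcp_rot: [3.141, -0.001, -3.138]
contact_force: [-2.7, 1.0, 1.8]
grip_width: 0.2
finger_force: 1.1
```

```bash
python3 -m creep '0.002 0 0 0 0 0 0;0.002 0 0 0 0 0 0;0.002 0 0 0 0 0 0;0 0 0 0 0 0 0'
python3 -m creep '0.002 0 0 0 0 0 0;0.002 0 0 0 0 0 0;0.002 0 0 0 0 0 0;0 0 0 0 0 0 0'
```

```text
time: 3.95
tool_pos: [563.1, -145.5, 134.3]
tcp_rot: [3.14, -0.014, -3.138]
contact_force: [-25.7, -1.0, 18.6]
grip_width: 0.4
finger_force: 12.8
time: 4.28
tool_pos: [563.8, -145.5, 134.3]
tcp_rot: [3.138, -0.027, -3.138]
contact_force: [-48.4, -3.0, 33.9]
grip_width: 0.2
finger_force: 24.6
```

```bash
python3 -m creep '-0.015 0 0 0 0 0 0;-0.02 0 0 0 0 0 0;0 0 0.04 0 0 0 0;0 0 0.04 0 0 0 0;0 0 0.02 0 0 0 0;0 0 0 0 0 0 0'
python3 -m creep '0 0.039 0 0 0 0 0;0 0.039 0 0 0 0 0;0 0.039 0 0 0 0 0;0 0.039 0 0 0 0 0;0 0.039 0 0 0 0 0;0 0.039 0 0 0 0 0;0 0.039 0 0 0 0 0;0 0.039 0 0 0 0 0'
python3 -m creep '0 0 0 0 0 0 0'
python3 - <<'E'
from plant import readout, viewer
import cv2,json
o=readout.get_obs();i=viewer.camera_info("wrist"); a=viewer.capture("wrist")[:,:,::-1]
json.dump({k:(v.tolist() if hasattr(v,'tolist') else v) for k,v in i.items()},open("w2.json","w"))
b=viewer.capture("side")[130:290,120:290,::-1]
b=cv2.resize(b,(408,384),interpolation=2)
cv2.imwrite("pics/m2.png",cv2.resize(cv2.hconcat([a,b]),(800,334)))
cv2.imwrite("pics/w2.png",a);cv2.imwrite("pics/s2.png",b)
E
```

```text
time: 4.78
tool_pos: [541.5, -146.6, 239.7]
tcp_rot: [-3.138, 0.01, -3.139]
contact_force: [0.7, -0.4, 0.2]
grip_width: 0.6
finger_force: 0.0
time: 5.45
tool_pos: [539.0, 168.2, 233.4]
tcp_rot: [3.141, -0.0, -3.139]
contact_force: [1.1, -0.3, -0.3]
grip_width: 0.3
finger_force: 0.0
time: 5.53
tool_pos: [538.5, 172.5, 233.3]
tcp_rot: [3.139, -0.0, -3.133]
contact_force: [-0.6, 0.6, -0.9]
grip_width: 0.6
finger_force: 0.0
```

View pics/m2.png

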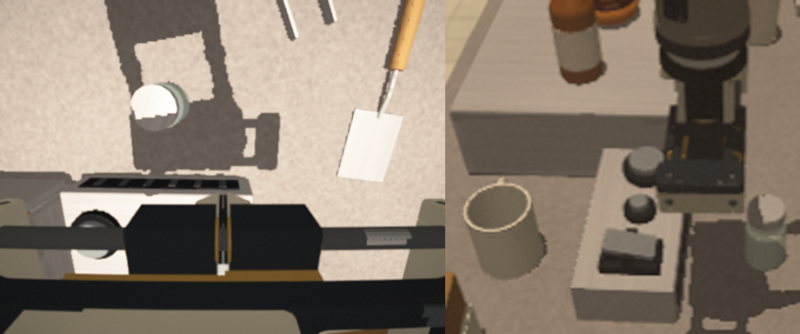

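The drawer front is flush with the bay and the hard stop was felt at the expected x, so it's shut. Next is the rocker.

```bash
python3 -m creep '0.036 -0.002 0 0 0 0 0;0.036 -0.002 0 0 0 0 0;0.035 0 0 0 0 0 0;0 0 0 0 0 0 0;0 0 -0.03 0 0 0 0;0 0 -0.03 0 0 0 0;0 0 0 0 0 0 0'
python3 -m creep '0 0 -0.005 0 0 0 0;0 0 -0.005 0 0 0 0;0 0 -0.004 0 0 0 0;0 0 0 0 0 0 0'
```

```text
time: 6.22
tool_pos: [643.4, 159.9, 167.3]
tcp_rot: [-3.14, -0.012, -3.141]
contact_force: [-1.6, -0.3, -1.4]
grip_width: 0.6
finger_force: 0.0
time: 6.55
tool_pos: [646.8, 162.1, 161.1]
tcp_rot: [3.141, 0.002, -3.139]
contact_force: [0.8, -0.1, 0.1]
grip_width: 0.3
finger_force: 0.1
```

```bash
python3 -m creep '0 0 -0.003 0 0 0 0;0 0 -0.003 0 0 0 0;0 0 0 0 0 0 0;0 0 0 0 0 0 0'
```

```text
time: 6.88
tool_pos: [647.0, 162.4, 155.1]
tcp_rot: [3.141, 0.002, -3.138]
contact_force: [2.4, 0.0, 3.7]
grip_width: 0.5
finger_force: 1.8
```

```bash
python3 -m creep '0 0 -0.002 0 0 0 0;0 0 -0.002 0 0 0 0;0 0 0 0 0 0 0'; python3 -m creep '0 0 -0.002 0 0 0 0;0 0 -0.002 0 0 0 0;0 0 0 0 0 0 0'
```

```text
time: 7.13
tool_pos: [647.3, 162.5, 152.5]
tcp_rot: [3.141, 0.004, -3.138]
contact_force: [1.9, -0.8, 10.9]
grip_width: 0.6
finger_force: 5.3
time: 7.38
tool_pos: [647.4, 162.5, 151.9]
tcp_rot: [3.141, 0.006, -3.138]
contact_force: [-5.9, -1.3, 28.1]
grip_width: 0.3
finger_force: 13.3
```

It hit a hard stop at TCP z 152, which is the expected on height. I'll retreat and check.

```bash
python3 -m creep '0 0 0.03 0 0 0 0;0 0 0.03 0 0 0 0;0 0 0.03 0 0 0 0;-0.035 0 0.02 0 0 0 0;-0.035 0 0.02 0 0 0 0;-0.035 0 0.02 0 0 0 0;0 0 0 0 0 0 0'
python3 - <<'E'
from plant import readout, viewer
import cv2,json
o=readout.get_obs();i=viewer.camera_info("wrist"); a=viewer.capture("wrist")[:,:,::-1]
print(o['tool_pos'])
json.dump({k:(v.tolist() if hasattr(v,'tolist') else v) for k,v in i.items()},open("w3.json","w"))
b=viewer.capture("side")[180:290,150:290,::-1]
b=cv2.resize(b,(489,384),interpolation=2)
cv2.imwrite("pics/m3.png",cv2.resize(cv2.hconcat([a,b]),(800,307)))
E
```

```text
time: 7.97
tool_pos: [536.8, 163.2, 300.2]
tcp_rot: [3.141, 0.001, -3.137]
contact_force: [2.0, 0.4, 0.7]
grip_width: 0.7
finger_force: 0.0
[536.75001781 163.17622295 300.16086424]
```

View pics/m3.png

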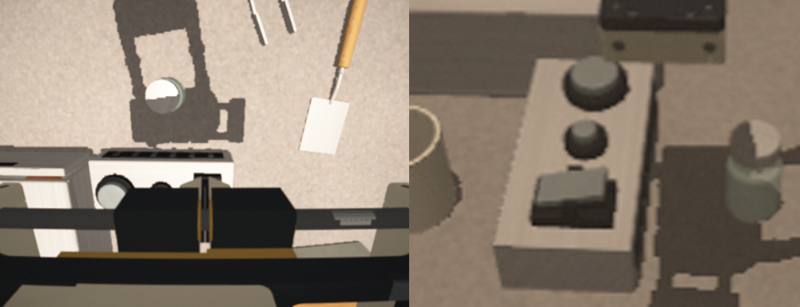

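The rocker now slopes the other way (side crop about 570,185), so it's on. The drawer is still flush. Next is the start button.

```bash
python3 -m creep '0 -0.033 -0.015 0 0 0 0;0 -0.033 -0.015 0 0 0 0;0 -0.033 -0.015 0 0 0 0;0 -0.034 -0.015 0 0 0 0;0.028 0 -0.02 0 0 0 0;0.028 0 -0.02 0 0 0 0;0.028 0 -0.02 0 0 0 0;0 0 0 0 0 0 0'; python3 -m creep '0 0 0 0 0 0 0;0 0 0 0 0 0 0'
```

```text
time: 8.73
tool_pos: [627.2, 28.5, 168.0]
tcp_rot: [3.141, -0.009, -3.14]
contact_force: [-1.9, 0.3, -0.8]
grip_width: 0.2
finger_force: 0.0
time: 8.9
tool_pos: [625.0, 29.3, 175.0]
tcp_rot: [3.141, -0.003, -3.138]
contact_force: [-0.2, -0.6, 0.3]
grip_width: 0.7
finger_force: 0.0
```

```bash
python3 -m creep '-0.002 0 -0.01 0 0 0 0;0 0 -0.01 0 0 0 0;0 0 -0.006 0 0 0 0;0 0 0 0 0 0 0;0 0 0 0 0 0 0'; python3 -m creep '0 0 -0.003 0 0 0 0;0 0 -0.003 0 0 0 0;0 0 0 0 0 0 0;0 0 0 0 0 0 0'
```

```text
time: 9.32
tool_pos: [623.0, 29.4, 150.1]
tcp_rot: [3.141, -0.001, -3.138]
contact_force: [-0.4, 0.0, 0.4]
grip_width: 0.8
finger_force: 0.0
time: 9.65
tool_pos: [623.8, 29.4, 144.8]
tcp_rot: [3.142, 0.001, -3.138]
contact_force: [1.4, 0.8, 3.6]
grip_width: 0.9
finger_force: 1.5
```

```bash
python3 -m creep '0 0 -0.002 0 0 0 0;0 0 -0.002 0 0 0 0;0 0 -0.001 0 0 0 0;0 0 0 0 0 0 0'; python3 -m creep '0 0 -0.001 0 0 0 0;0 0 -0.001 0 0 0 0;0 0 0 0 0 0 0'
```

```text
time: 9.98
tool_pos: [623.8, 29.4, 141.6]
tcp_rot: [-3.141, 0.002, -3.138]
contact_force: [-2.8, 0.8, 16.5]
grip_width: 0.5
finger_force: 7.9
time: 10.23
tool_pos: [623.8, 29.4, 141.3]
tcp_rot: [-3.141, 0.003, -3.138]
contact_force: [-8.9, 0.5, 27.4]
grip_width: 0.6
finger_force: 13.3
```

The button bottomed out with force well above 5 N. I'll retreat and take a last look.

```bash
python3 -m creep '0 0 0.03 0 0 0 0;0 0 0.03 0 0 0 0;0 0 0.03 0 0 0 0;-0.035 0.02 0.03 0 0 0 0;-0.035 0.02 0.03 0 0 0 0;-0.035 0.02 0.03 0 0 0 0;0 0 0 0 0 0 0;0 0 0 0 0 0 0'
python3 - <<'E'
from plant import viewer
import cv2
a=viewer.capture("wrist")[:,:,::-1]; b=viewer.capture("side")[130:290,120:290,::-1]
c=cv2.resize(b,(408,384),interpolation=2)
cv2.imwrite("pics/m4.png",cv2.resize(cv2.hconcat([a,c]),(800,334)))
E
```

```text
time: 10.9
tool_pos: [535.7, 79.9, 303.4]
tcp_rot: [-3.142, 0.003, -3.137]
contact_force: [1.4, -0.2, 0.9]
grip_width: 0.8
finger_force: 0.0
```

View pics/m4.png

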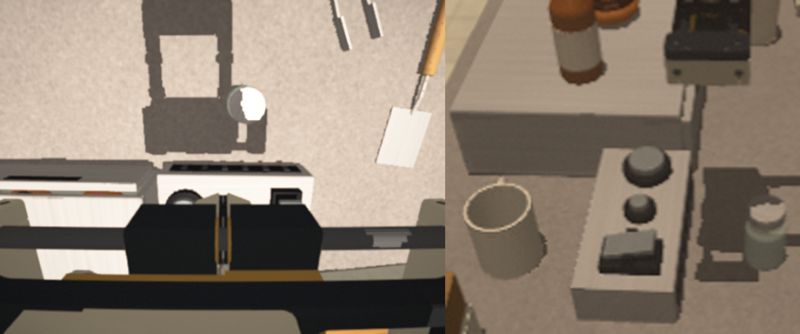

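In the last view the drawer is flush, the rocker is tilted over to on, the buttons are out, and the robot is clear of everything. I'm handing in the job.

```bash
python3 -c "
from plant import order
print(order.close_job())"
```

```text
the job is handed in; nothing more can be done
None
```

I pushed the drawer shut, rocked the switch to on, pressed start fully in and released it, then handed in the job; forces and camera views agreed at each step, but the hand-in returned no verdict.

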